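Spanner set back on its rack in order of size

ROBOT

A 6-joint arm with a two-finger parallel gripper is mounted at the origin on a cart in front of the work surface, level with it; the furniture and walls round the work are solid. World frame = base frame: x ahead of the robot, y to its left, z up, the work surface at z = 0. Lengths are in mm, angles in degrees, forces in N, time in s.
With the tool pointing down it reaches from about 300 to 850 mm from the base axis. Payload 5.4 kg.
Tool frame: the origin (TCP) lies at the centre of the arm's flange, where the gripper is bolted on; the fingertips stand 173 mm ahead of it and the grasp point (between the pads) lies 155 mm ahead of it; x points along the fingers, z is the direction in which the jaws open and shut, and the axes are right-handed (so a half turn about x gives the same grasp; the last joint's range is limited). The gripper opens to 85 mm and grips with 20 to 120 N. Pads are 22 mm wide; open, the fingers measure 114 mm over their backs; the gripper's body (76 mm by 85 mm) begins 54 mm behind the grasp point. The pads swing forward as they close: fully open they stand 13 mm farther back than shut.
Start: joints at [64.624, 9.076, 91.501, -0, 79.423, -12.038], TCP at [132.666, 559.471, 404.699] pointing down, gripper open.
Joint ranges: [-166.64, 166.64], [-54.1, 131.32], [10.49, 154.53], [-73.88, 253.88], [9.74, 151.15], [-171.62, 171.62]. Speed limits (degrees/s): [147.25, 147.25, 180, 180, 180, 180].

INTERFACE

Orientations are given as a 3x3 rotation matrix whose columns are the frame's x, y, z axes.
In Python, from workcell import robot, vision, hand_in gives the robot as it stands.
- The arm moves only by the shell command python3 -m jog 'ROWS' [OPENING] [FORCE]. ROWS is text: rows parted by semicolons, each of 6 numbers parted by spaces: the shift along the tool's x, y, z in cm, then the turn, a rotation vector about the tool's x, y, z in rad. In form: tx ty tz wx wy wz; .... A call has 1 to 12 rows; each row shifts and turns the commanded pose from where the row before left it, along the tool's axes as they then stand; what a row does not reach is not made up. A row lasts 1/10 s, in which the tool goes at most 50 mm and 8.59 degrees, less where a joint would pass 70% of its speed; a pose out of reach is approached as far as the arm can. A call is refused whole if a number of a shift passes 5 or a number of a turn 0.15, either way. A call with a gripper value outside its range is refused whole. OPENING is the finger opening in cm, from 0 to 8.54, set as the call begins (- or left out, the last holds). The fingers move at their own pace and stop on an object; FORCE is the grip in N (left out, the last holds). Time passes only in rows, so rows that do not move let the fingers close. It gives the time, the measured TCP pose, the force and the opening at its end, in the units of the state.
- robot.read_state(): the state, without advancing time (a new reading comes with each control period).
- vision.read_camera(name): name is "scene" or "top" or "wrist"; returns the picture (400x640x3 uint8, red, green, blue); there is no depth.
- vision.get_calibration(name): a dict with "fx", "fy", "cx", "cy" (pixels), "xyz" and "rotation" of the camera in the world; the wrist camera has in their place "hand_eye" (4x4, takes a point from camera to tool coordinates, whose origin is the TCP and whose axes are the tool frame's). Camera axes: x right, y up, looking along -z (the intrinsics and any distortion apply to the point x, -y, -z); pixel columns grow to the right and rows downward; lengths in mm; the calibration is good to about 2 mm. A picture is of the moment at which its call begins: read the wrist's pose just before it. get_calibration takes no time and is no camera call.
- hand_in(): hands the job in, once; it reports no verdict.
The state is a dict: "t": time; "joint_pos": joint angles; "qvel": joint speeds; "effort": joint torques, N m; "position": TCP position; "eef_rot": TCP orientation; "force": force on the tool from outside, world axes, zero at the start; "ft_torque": the same for the moment, N m; "opening": finger opening in mm.
Only numpy, scipy, OpenCV 4.12 (cv2) and the standard library are available. Lean on these libraries where they do the work, as an engineer would, in place of code of your own. Each camera call takes 0.05 s, during which the arm holds its last target.

TASK

Put the spanner set back on the blue rack in order of size, one spanner to a slot. The smallest is already in its slot at one end: leave it there and carry on from it, size by size, up to the largest at the other end, where a middle-sized one was put back by mistake. Lay each flat in its slot across both combs, about centred.

Things in the scene. Friction and masses are not known exactly. Their poses are not given: they have to be found in the camera images.
- rack: Blue steel rack (all sizes in mm), 312 long (its y) by 100, fixed. Two upright combs at x = -36 and +36, sheet 4 thick, carry a spanner's shaft, which lies along rack x. Five equal slots at y = -104, -52, 0, +52, +104, 20 wide at the rubber floor (z = 30), between round teeth 16 high that guide the shaft in. 68 free between combs, base at z = 6. Origin: centre of underside; z up.
- spanner_10: Bright steel combination spanner, smallest of the five: 134 mm long, heads up to 20 wide and 5 thick. Its straight shaft is 6.2 wide and spans z = 0.6 to 3.6 in the middle; grasp it there. Origin: mid-length, underside; y runs along it, ring at -y, open jaw at +y, z up. At the start it lies correctly in one end slot of the rack.
- spanner_13: Bright steel combination spanner, second smallest: 164 mm long, heads up to 24 wide and 6 thick. Its straight shaft is 8.0 wide and spans z = 0.7 to 4.2 in the middle; grasp it there. Origin: mid-length, underside; y runs along it, ring at -y, open jaw at +y, z up. At the start it lies flat on the bench between the rack and the hammer.
- spanner_17: Bright steel combination spanner, middle size: 199 mm long, heads up to 31 wide and 8 thick. Its straight shaft is 10.5 wide and spans z = 0.9 to 5.6 in the middle; grasp it there. Origin: mid-length, underside; y runs along it, ring at -y, open jaw at +y, z up. At the start it lies in the wrong slot, at the other end of the rack from the smallest.
- spanner_19: Bright steel combination spanner, second largest: 213 mm long, heads up to 34 wide and 9 thick. Its straight shaft is 11.8 wide and spans z = 1.0 to 6.2 in the middle; grasp it there. Origin: mid-length, underside; y runs along it, ring at -y, open jaw at +y, z up. At the start it lies flat on the bench between the rack and the hammer.
- spanner_22: Bright steel combination spanner, largest of the five: 238 mm long, heads up to 40 wide and 10 thick. Its straight shaft is 13.6 wide and spans z = 1.2 to 7.2 in the middle; grasp it there. Origin: mid-length, underside; y runs along it, ring at -y, open jaw at +y, z up. At the start it lies flat on the bench between the rack and the hammer.

How it is judged:
By the outcome, as a careful person would: the job done as asked, in the order asked, and still so for the second after the job is handed in, with the robot touching nothing.
It also fails if it takes over 112 s, if anything falls off the work surface, if the arm or the gripper's body presses on something with over 40 N, if the wrist force passes 120 N, or if a joint passes its speed limit or range.

## Working session

There is one attempt and no reset: what is moved stays moved. The work goes in short steps, Python scripts to look and compute and a shell command to move; the robot and the scene stay as the last step left them, time stands still between calls to the robot, and variables do not carry over. Pictures are saved under pics/ and viewed, and the job is handed in when it is done.

```bash
mkdir -p pics; ls
python3 - <<'E'
from workcell import robot, vision
import cv2, numpy as np
s=robot.read_state(); print(s)
for n in ("scene","top","wrist"):
    print(n, vision.get_calibration(n))
for n in ("top","scene"):
    cv2.imwrite(f"pics/{n}0.png", vision.read_camera(n)[:,:,::-1])
E
```

```text
pics
{'t': 0.0, 'joint_pos': array([ 6.46239045e+01,  9.11550463e+00,  9.15755991e+01,  1.03153263e-03,
        7.94230790e+01, -1.20387526e+01]), 'qvel': array([-0.01857735, -0.00727134, -0.02589507, -0.05257624, -0.0224485 ,
        0.02078952]), 'effort': array([-1.10809873e-03, -3.96003878e+01, -3.31427765e+01, -2.83183281e-04,
        8.46272043e-03, -1.90222345e-07]), 'position': array([132.54336465, 559.21724797, 403.65863713]), 'eef_rot': array([[-8.70047531e-04, -9.73027775e-01,  2.30686350e-01],
       [-1.79299452e-03,  2.30687585e-01,  9.73026219e-01],
       [-9.99998014e-01,  4.32959698e-04, -1.94534263e-03]]), 'force': array([-0.13732859,  0.59763617, -0.2946747 ]), 'ft_torque': array([-0.04554659, -0.04211331, -0.04288127]), 'opening': 85.4065850642406}
scene {'fx': 375.95597488593637, 'fy': 375.95597488593637, 'cx': 320.41921222506915, 'cy': 199.50094935507357, 'xyz': array([ 118.33517309, -714.74467613,  706.24781362]), 'rotation': array([[ 0.8753797 ,  0.29451305, -0.38336985],
       [-0.48341473,  0.52582389, -0.69987101],
       [-0.00453612,  0.79797951,  0.6026675 ]])}
top {'fx': 459.9849795362718, 'fy': 459.9849795362718, 'cx': 316.5775379678384, 'cy': 203.0354434261925, 'xyz': array([ 500.90188758,   40.65819213, 1160.65734996]), 'rotation': array([[-0.02382191,  0.99832346, -0.0527521 ],
       [-0.99925099, -0.02538727, -0.0292053 ],
       [-0.03049557,  0.05201686,  0.99818048]])}
wrist {'fx': 345.08245096679667, 'fy': 345.08245096679667, 'cx': 323.4546598516495, 'cy': 202.4388452454829, 'hand_eye': array([[-4.36654499e-04,  3.13141444e-01, -9.49706399e-01,
         3.15995915e+01],
       [ 1.83071999e-03,  9.49705149e-01,  3.13140190e-01,
         8.06732399e+01],
       [ 9.99998229e-01, -1.60191242e-03, -9.87967329e-04,
        -1.10617332e+00],
       [ 0.00000000e+00,  0.00000000e+00,  0.00000000e+00,
         1.00000000e+00]])}
```

View pics/top0.png

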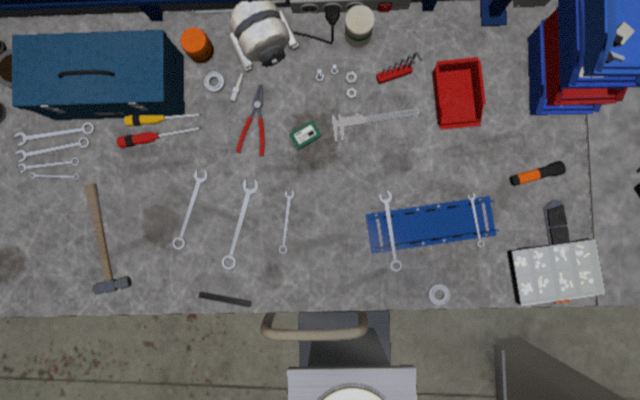

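View pics/scene0.png

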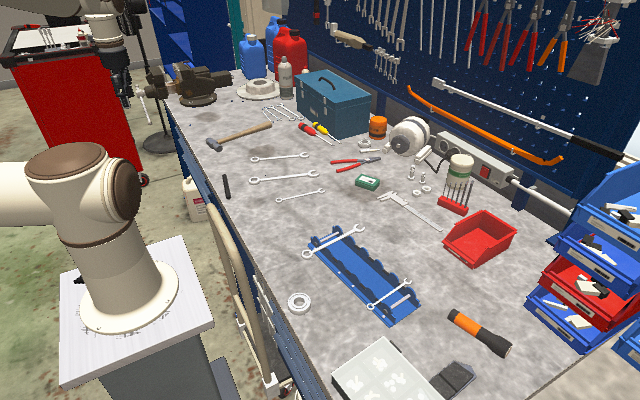

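```bash
cat > h.py <<'E'
from workcell import robot, vision
import cv2, numpy as np
def cam(name, s=None):
    c=vision.get_calibration(name)
    K=(c["fx"],c["fy"],c["cx"],c["cy"])
    if "hand_eye" in c:
        T=np.eye(4);T[:3,:3]=s["eef_rot"];T[:3,3]=s["position"]
        M=T@np.array(c["hand_eye"]); return K,M[:3,:3],M[:3,3]
    return K,np.array(c["rotation"]),np.array(c["xyz"])
def px2w(C,u,v,z):
    K,R,p=C
    d=R@np.array([(u-K[2])/K[0],-(v-K[3])/K[1],-1.0])
    return p+d*(z-p[2])/d[2]
def w2px(C,P):
    K,R,p=C
    q=R.T@(np.asarray(P,float)-p)
    return np.array([K[2]+K[0]*q[0]/-q[2],K[3]+K[1]*q[1]/q[2]])
def grab(name,fn):
    s=robot.read_state()
    im=vision.read_camera(name)
    cv2.imwrite(f"pics/{fn}.png",im[:,:,::-1])
    C=cam(name,s)
    np.savez(f"pics/{fn}.npz",K=np.array(C[0]),R=C[1],p=C[2])
    return im,C,s
def load(fn):
    d=np.load(f"pics/{fn}.npz"); return tuple(d["K"]),d["R"],d["p"]
def crop(fn,x0,y0,x1,y1,f,out):
    im=cv2.imread(f"pics/{fn}.png")[y0:y1,x0:x1]
    cv2.imwrite(f"pics/{out}.png",cv2.resize(im,None,fx=f,fy=f,interpolation=cv2.INTER_CUBIC))
E
python3 - <<'E'
from h import *
crop("top0",160,150,320,290,5,"c1")
crop("top0",350,170,510,290,5,"c2")
E
```

```text
(no output)
```

View pics/c1.png

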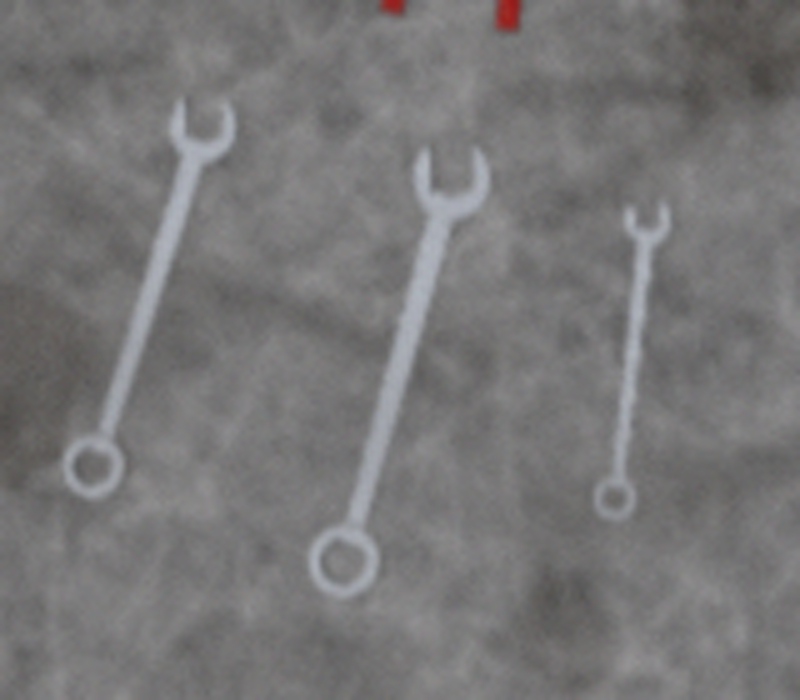

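View pics/c2.png

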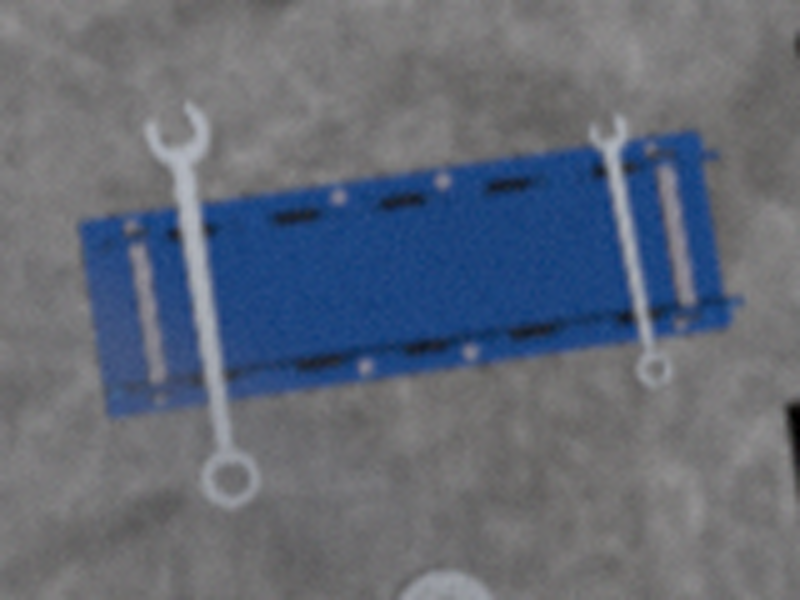

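Run:
```python
from h import *
C=cam("top")
def c1(u,v,z): return px2w(C,160+(u+.5)/5-.5,150+(v+.5)/5-.5,z)
def c2(u,v,z): return px2w(C,350+(u+.5)/5-.5,170+(v+.5)/5-.5,z)
F=np.array([c2(*p,30)[:2] for p in [(192,233),(296,216),(402,201),(508,185),(615,169)]])
B=np.array([c2(*p,30)[:2] for p in [(215,378),(320,361),(427,346),(533,330),(638,317)]])
print(F.round(1),B.round(1),(F-B).round(1))
m=(F+B)/2; d=m[0]-m[4]; print("mid",m.mean(0),"pitch",np.linalg.norm(d)/4,"yaw of rack y",np.degrees(np.arctan2(d[1],d[0]))-90)
for n,a,b,L,z in [("19",(203,101),(92,497),213,5),("22",(456,150),(341,597),238,5),("13",(648,204),(614,520),164,3)]:
    A=c1(*a,z);Bq=c1(*b,z);v=A-Bq;print(n,((A+Bq)/2).round(1),np.linalg.norm(v).round(1),L,"angle",np.degrees(np.arctan2(v[1],v[0])).round(1))
for n,a,b,L in [("17",(188,103),(231,507),199),("10",(612,118),(655,388),134)]:
    A=c2(*a,34);Bq=c2(*b,34);v=A-Bq;print(n,((A+Bq)/2).round(1),np.linalg.norm(v).round(1),L,"angle",np.degrees(np.arctan2(v[1],v[0])).round(1))
```

```text
[[ 524.  -100.3]
 [ 531.  -151.2]
 [ 537.1 -202.9]
 [ 543.6 -254.5]
 [ 550.1 -306.5]] [[ 453.  -109.2]
 [ 460.1 -160.4]
 [ 466.2 -212.4]
 [ 472.8 -263.8]
 [ 477.9 -314.6]] [[70.9  8.9]
 [70.9  9.2]
 [70.9  9.5]
 [70.8  9.3]
 [72.2  8.1]]
mid [ 501.57235997 -207.59866981] pitch 51.85003781457445 yaw of rack y 7.065067959769749
19 [554.4 398.2   5. ] 208.1 213 angle -16.4
22 [513.7 270.7   5. ] 232.3 238 angle -15.4
13 [516.5 153.2   3. ] 160.1 164 angle -7.3
17 [ 489.1 -107.1   34. ] 197.3 199 angle 4.2
10 [ 509.2 -312.5   34. ] 132.1 134 angle 6.6
```

```bash
cat >> h.py <<'E'
def plan(x,y,z,a,step=4.0):
    """tool shift (cm) and turn (rad) from measured pose to TCP x,y,z mm, spanner axis angle a deg, tool straight down"""
    from scipy.spatial.transform import Rotation as Ro
    s=robot.read_state(); R=s["eef_rot"]; p=s["position"]
    c,n=np.cos(np.radians(a)),np.sin(np.radians(a))
    Rt=np.array([[0,-c,-n],[0,-n,c],[-1,0,0]])
    rv=Ro.from_matrix(R.T@Rt).as_rotvec()
    d=np.array([x,y,z])-p
    # world shift expressed in final tool frame and in start tool frame
    print("t",round(s["t"],2),"pos",p.round(1),"dist",np.linalg.norm(d).round(1),"open",round(s["opening"],1),"F",s["force"].round(1))
    print(" shift cm in start frame",(R.T@d/10).round(2)," in target frame",(Rt.T@d/10).round(2)," turn",rv.round(4))
E
sed -i 's/\[\[0,-c,-n\],\[0,-n,c\],\[-1,0,0\]\]/[[0,-c,-n],[0,-n,c],[-1,0,0]]/' h.py
python3 -c "
from h import *
plan(554,398,300,-16.4)"
```

```text
t 0.1 pos [132.6 559.3 403.8] dist 463.0 open 85.8 F [ 0.2  0.1 -0.1]
 shift cm in start frame [ 10.37 -44.73  -5.95]  in target frame [ 10.38 -44.98  -3.57]  turn [ 0.0535 -0.0017 -0.0003]
```

```bash
python3 -m jog '0 -2 -0.3 0.053 0 0; 0.6 -4 -0.3 0 0 0; 1 -4.3 -0.33 0 0 0; 1 -4.3 -0.33 0 0 0; 1 -4.3 -0.33 0 0 0; 1 -4.3 -0.33 0 0 0; 1 -4.3 -0.33 0 0 0; 1 -4.3 -0.33 0 0 0; 1 -4.3 -0.33 0 0 0; 1 -4.3 -0.33 0 0 0; 1 -3 -0.33 0 0 0; 0.8 -1.6 -0.3 0 0 0' 4
python3 - <<'E'
from h import *
plan(554,398,300,-16.4)
grab("wrist","w1")
E
```

```text
t: 1.3
position: [555.9, 394.9, 299.3]
eef_rot: [[-0.001, -0.959, 0.284], [-0.001, 0.284, 0.959], [-1.0, 0.001, -0.001]]
force: [-0.5, -0.1, -0.5]
opening: 40.1
t 1.3 pos [555.9 394.9 299.3] dist 3.7 open 40.1 F [-0.5 -0.1 -0.5]
 shift cm in start frame [-0.07  0.27  0.25]  in target frame [-0.07  0.27  0.25]  turn [-0.0018 -0.001  -0.0005]
```

View pics/w1.png

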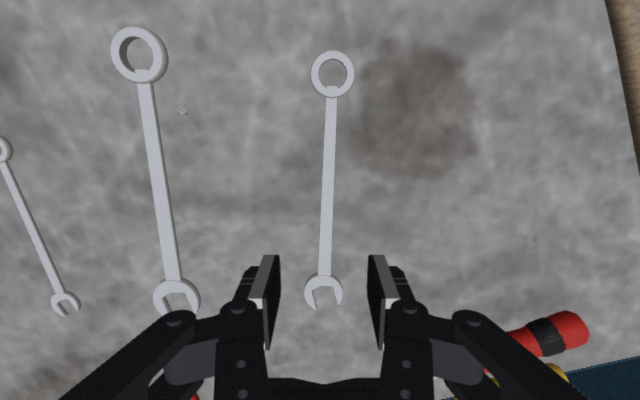

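Run:
```python
from h import *
crop("w1",100,20,360,320,2.6,"w1a")
```

```text
(no output)
```

View pics/w1a.png

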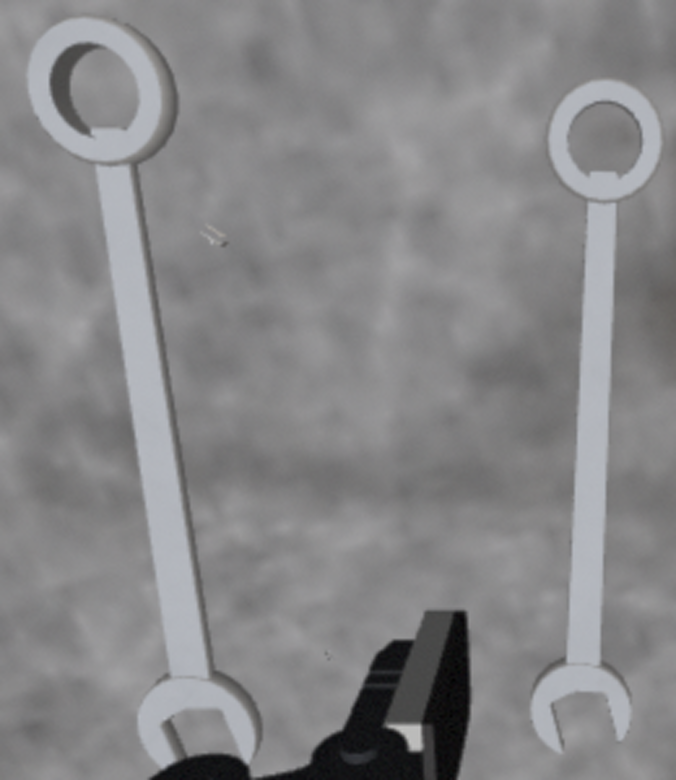

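```bash
cat >> h.py <<'E'
def spn(C,x0,y0,f,s1,s2,ring,L,zs,zh):
    """s1: shaft centre px near ring, s2: near jaw, ring: ring outer end; crop px"""
    g=lambda p,z: px2w(C,x0+(p[0]+.5)/f-.5,y0+(p[1]+.5)/f-.5,z)[:2]
    A=g(s1,zs);B=g(s2,zs);u=(B-A)/np.linalg.norm(B-A)
    r=g(ring,zh); t=(r-A)@u
    return A+u*(t+L/2), np.degrees(np.arctan2(u[1],u[0]))
E
python3 - <<'E'
from h import *
C=load("w1")
print(spn(C,100,20,2.6,(602,210),(583.5,655),(605,80),213,6.2,9))
print(spn(C,100,20,2.6,(114.5,175),(187,660),(95,17),238,7.2,10))
for p in [(556,752),(622,742),(605,80)]: print(px2w(C,100+p[0]/2.6,20+p[1]/2.6,9))
c,a=spn(C,100,20,2.6,(602,210),(583.5,655),(605,80),213,6.2,9)
plan(c[0],c[1],200,a)
E
```

```text
(array([557.03596357, 396.44913073]), np.float64(-18.47585277038984))
(array([517.45402731, 270.37277517]), np.float64(-16.69489417617171))
[652.28569956 356.49684712   9.        ]
[654.77503176 378.96009165   9.        ]
[456.05113317 429.68614421   9.        ]
t 1.35 pos [556.4 393.9 297.8] dist 97.9 open 39.7 F [-0.1 -2.9 -1.4]
 shift cm in start frame [9.78 0.   0.29]  in target frame [9.78 0.02 0.26]  turn [ 0.0336 -0.0025 -0.0011]
```

```bash
python3 -m jog '2 0 0.13 0.018 0 0; 3 0 0.13 0.017 0 0; 3 0 0 0 0 0; 2 0 0 0 0 0; 0 0 0 0 0 0' 3
python3 - <<'E'
from h import *
plan(557,396.4,174,-18.5)
grab("wrist","w2")
E
```

```text
t: 1.85
position: [551.8, 399.0, 196.7]
eef_rot: [[-0.008, -0.949, 0.314], [-0.003, 0.314, 0.949], [-1.0, 0.006, -0.006]]
force: [-0.9, -0.4, -0.3]
opening: 30.2
t 1.85 pos [551.8 399.  196.7] dist 23.4 open 30.2 F [-0.9 -0.4 -0.3]
 shift cm in start frame [ 2.26 -0.59 -0.07]  in target frame [ 2.27 -0.58 -0.08]  turn [ 0.0034 -0.0055 -0.0062]
```

View pics/w2.png

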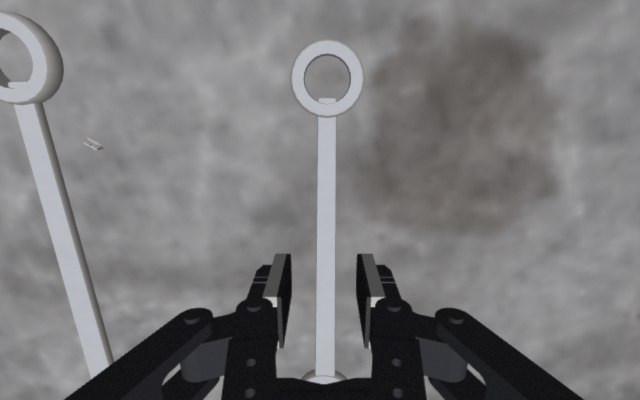

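```bash
python3 -m jog '0.8 -0.3 0 0 -0.005 -0.006; 0.8 -0.3 0 0 0 0; 0.6 0 0 0 0 0; 0 0 0 0 0 0' 3
python3 - <<'E'
from h import *
plan(557,396.4,174,-18.5)
E
```

```text
t: 2.3
position: [560.2, 396.8, 177.8]
eef_rot: [[0.006, -0.949, 0.316], [0.002, 0.316, 0.949], [-1.0, -0.005, 0.004]]
force: [-0.3, -0.2, 0.1]
opening: 29.9
t 2.3 pos [560.2 396.8 177.8] dist 5.0 open 29.9 F [-0.3 -0.2  0.1]
 shift cm in start frame [ 0.37  0.29 -0.14]  in target frame [ 0.38  0.29 -0.14]  turn [0.0018 0.0039 0.0048]
```

```bash
python3 -m jog '0.2 0.2 -0.1 0 0.002 0.002; 0.15 0 0 0 0 0; 0 0 0 0 0 0; 0 0 0 0 0 0' 3
python3 - <<'E'
from h import *
plan(557,396.4,174,-18.5)
E
```

```text
t: 2.7
position: [558.3, 396.8, 175.4]
eef_rot: [[0.005, -0.949, 0.315], [0.002, 0.315, 0.949], [-1.0, -0.004, 0.003]]
force: [0.3, -0.3, 0.1]
opening: 30.3
t 2.7 pos [558.3 396.8 175.4] dist 2.0 open 30.3 F [ 0.3 -0.3  0.1]
 shift cm in start frame [ 0.14  0.11 -0.08]  in target frame [ 0.14  0.11 -0.08]  turn [0.0021 0.0032 0.0042]
```

Close the gripper.

```bash
python3 -m jog '0.15 0.1 0 0 0.003 0.004; 0 0 0 0 0 0; 0 0 0 0 0 0' 3
python3 -m jog '0 0 0 0 0 0; 0 0 0 0 0 0; 0 0 0 0 0 0; 0 0 0 0 0 0; 0 0 0 0 0 0; 0 0 0 0 0 0; 0 0 0 0 0 0' 0 60
```

```text
t: 3.0
position: [557.3, 397.1, 173.6]
eef_rot: [[-0.0, -0.949, 0.315], [-0.0, 0.315, 0.949], [-1.0, 0.0, -0.0]]
force: [0.0, 0.2, 0.3]
opening: 30.0
t: 3.7
position: [557.5, 397.2, 174.0]
eef_rot: [[0.0, -0.949, 0.315], [0.0, 0.315, 0.949], [-1.0, -0.0, 0.0]]
force: [-1.0, -0.2, 3.7]
opening: 8.9
```

```bash
python3 -m jog '-0.5 0 0 0 0 0; -0.5 0 0 0 0 0; -0.5 0 0 0 0 0; -0.5 0 0 0 0 0'
python3 - <<'E'
from h import *
grab("wrist","w3")
crop("w3",200,150,450,400,3,"w3a")
E
```

```text
t: 4.1
position: [557.3, 397.0, 193.9]
eef_rot: [[-0.0, -0.949, 0.315], [-0.0, 0.315, 0.949], [-1.0, 0.0, -0.0]]
force: [0.2, -0.5, -1.5]
opening: 9.2
```

View pics/w3.png

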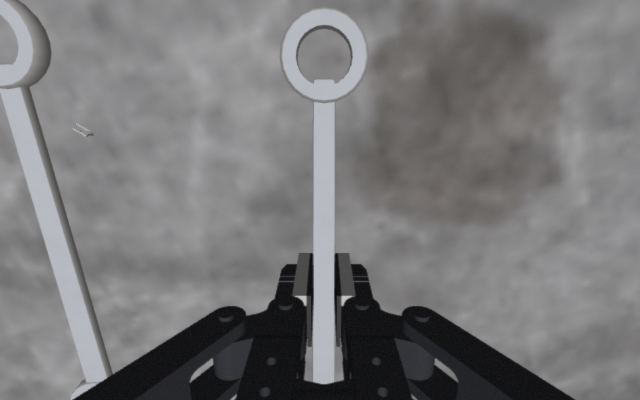

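View pics/w3a.png

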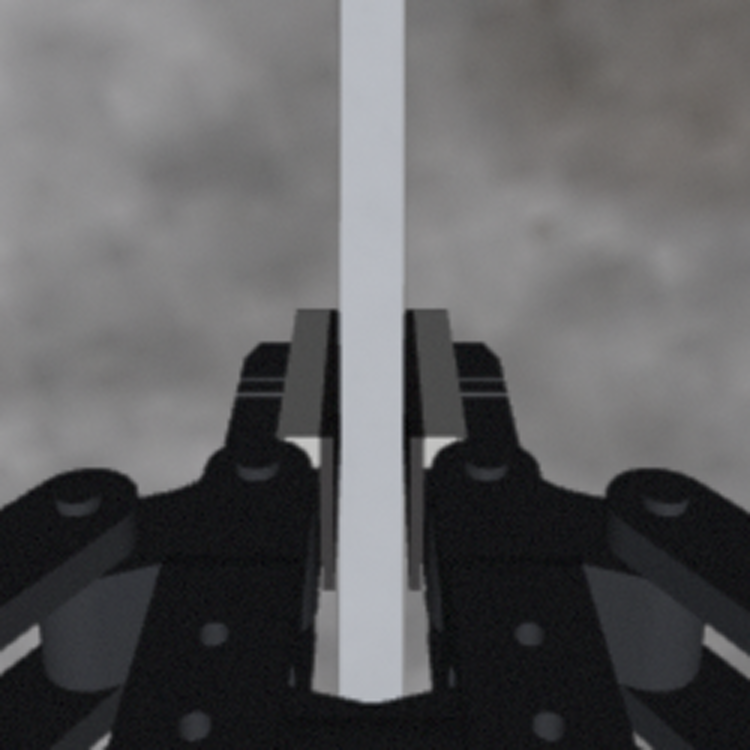

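```bash
python3 -c "
from h import *
plan(495.5,-155.8,290,7.2)"
```

```text
t 4.15 pos [557.7 397.3 195.1] dist 564.6 open 9.3 F [ 0.8  0.6 -1.4]
 shift cm in start frame [ -9.54 -11.55 -54.44]  in target frame [ -9.49  13.1  -54.09]  turn [-0.4464  0.0007  0.0012]
```

```bash
python3 -m jog '-2 0 -0.5 0 0 0; -2.5 0 -1.5 0 0 0; -2.5 -0.5 -2.5 0 0 0; -2.5 -0.8 -3.5 0 0 0; 0 -0.8 -3.6 0 0 0; 0 -0.8 -3.6 0 0 0; 0 -0.8 -3.6 0 0 0; 0 -0.8 -3.6 0 0 0; 0 -0.8 -3.6 0 0 0; 0 -0.8 -3.6 0 0 0; 0 -0.8 -3.6 0 0 0; 0 -0.8 -3.6 0 0 0'
python3 -m jog '0 -0.8 -3.6 0 0 0; 0 -0.8 -3.6 0 0 0; 0 -0.8 -3.6 0 0 0; 0 -0.7 -3 0 0 0; 0 -0.5 -2.2 0 0 0; 0 -0.25 -1.2 0 0 0; 0 0 -0.4 -0.05 0 0; 0 0 0 -0.11 0 0; 0 0 0 -0.12 0 0; 0 0 0 -0.11 0 0; 0 0 0 -0.056 0 0; 0 0 0 0 0 0'
python3 - <<'E'
from h import *
plan(495.5,-155.8,290,7.2)
grab("wrist","w4")
E
```

```text
t: 5.35
position: [514.0, 22.2, 289.0]
eef_rot: [[0.001, -0.949, 0.315], [-0.0, 0.315, 0.949], [-1.0, -0.001, 0.0]]
force: [-0.1, -0.3, -1.8]
opening: 9.1
t: 6.55
position: [495.5, -155.0, 288.7]
eef_rot: [[0.0, -0.992, -0.126], [0.0, -0.126, 0.992], [-1.0, -0.0, 0.0]]
force: [-1.0, -0.1, -1.3]
opening: 9.1
t 6.55 pos [ 495.5 -155.   288.7] dist 1.5 open 9.1 F [-1.  -0.1 -1.3]
 shift cm in start frame [-0.13  0.01 -0.08]  in target frame [-0.13  0.01 -0.08]  turn [0.0002 0.0003 0.0001]
```

View pics/w4.png

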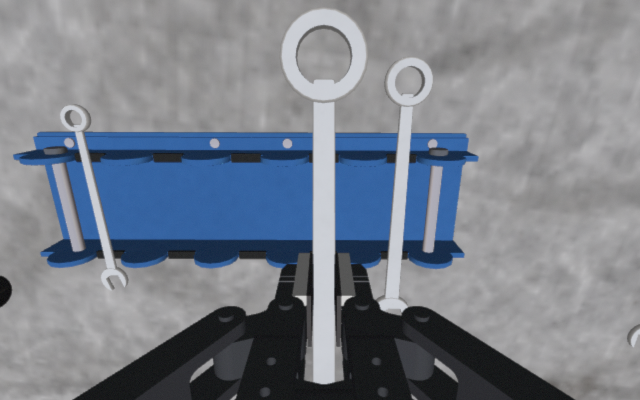

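Run:
```python
from h import *
crop("w4",10,120,330,280,2.5,"w4a")
crop("w4",240,120,490,280,3,"w4b")
```

```text
(no output)
```

View pics/w4a.png

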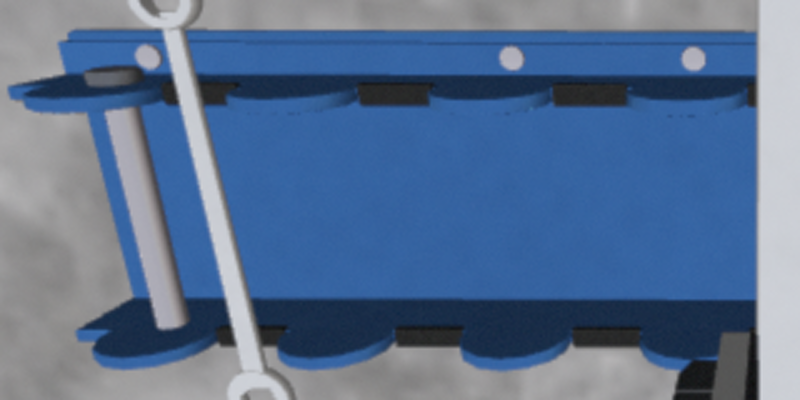

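View pics/w4b.png

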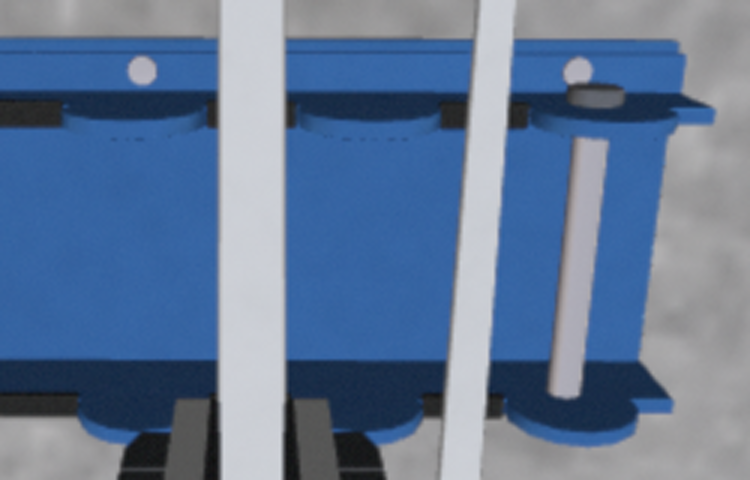

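Run:
```python
from h import *
C=load("w4")
g=lambda u,v:px2w(C,u,v,30)[:2]
up=[g(10+394/2.5,120+94/2.5),g(10+590.5/2.5,120+94/2.5),g(324,120+114/3),g(401.5,120+114/3)]
lo=[g(111.2,120+336/2.5),g(182,120+336/2.5),g(252.8,120+336/2.5),g(323.5,254.6),g(394.3,120+405/3)]
up=np.array(up);lo=np.array(lo);print(up.round(1));print(lo.round(1))
m=(up+lo[1:])/2;print(m.round(1)); d=m[-1]-m[0];print(np.linalg.norm(d)/3,np.degrees(np.arctan2(d[1],d[0]))-90, np.linalg.norm(up-lo[1:],axis=1))
# spanner held check: ring end
z=290-173.8
print(spn(C,0,0,1,(324,110),(323.6,240),(324,9),213,z+6.2-2,z+9-2))
```

```text
[[ 471.6 -263.1]
 [ 464.9 -211.3]
 [ 458.6 -160. ]
 [ 452.  -108.9]]
[[ 548.8 -304.8]
 [ 542.2 -253.6]
 [ 535.6 -202.4]
 [ 529.2 -151.3]
 [ 523.  -100. ]]
[[ 506.9 -258.4]
 [ 500.3 -206.9]
 [ 493.9 -155.6]
 [ 487.5 -104.4]]
51.71913115262933 7.1725374847470675 [71.27571288 71.27988459 71.17869971 71.50690271]
(array([ 494.94613575, -155.71151874]), np.float64(7.164240082535593))
```

```bash
python3 -m jog '1 0.1 0 0 0 0; 2 0.04 0 0 0 0; 2 0 0 0 0 0; 1.5 0 0 0 0 0; 0.8 0 0 0 0 0; 0.4 0 0 0 0 0; 0 0 0 0 0 0'
python3 - <<'E'
from h import *
plan(494,-155.6,203,7.2)
grab("wrist","w5")
E
```

```text
t: 7.3
position: [494.0, -155.7, 211.4]
eef_rot: [[-0.001, -0.992, -0.125], [0.0, -0.125, 0.992], [-1.0, 0.0, 0.0]]
force: [-0.3, 0.4, -1.1]
opening: 9.3
t 7.3 pos [ 494.  -155.7  211.4] dist 8.4 open 9.3 F [-0.3  0.4 -1.1]
 shift cm in start frame [ 0.84 -0.01  0.01]  in target frame [ 0.84 -0.01  0.01]  turn [-0.0007  0.0004 -0.0005]
```

View pics/w5.png

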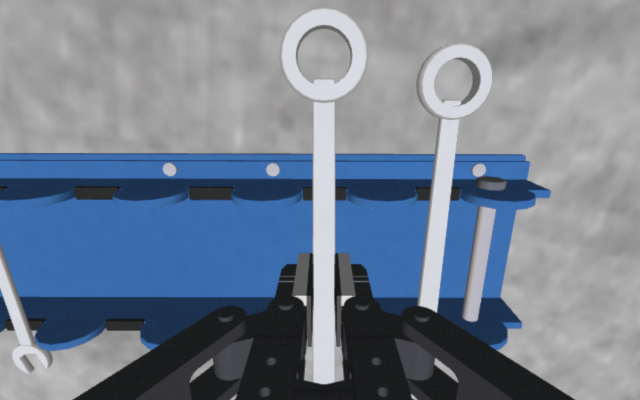

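Centred over the slot (pad visible either side of the shaft at row 193). Lower on.

```bash
python3 -m jog '0.3 0 0 0 0 0; 0.3 0 0 0 0 0; 0.15 0 0 0 0 0; 0 0 0 0 0 0'
```

```text
t: 7.75
position: [493.9, -155.7, 204.0]
eef_rot: [[-0.0, -0.992, -0.125], [0.0, -0.125, 0.992], [-1.0, 0.0, 0.0]]
force: [0.3, 0.0, -2.0]
opening: 9.3
```

```bash
python3 -m jog '0.1 0 0 0 0 0; 0.1 0 0 0 0 0; 0 0 0 0 0 0'
```

```text
t: 8.05
position: [494.2, -155.8, 203.0]
eef_rot: [[-0.0, -0.992, -0.125], [-0.0, -0.125, 0.992], [-1.0, 0.0, -0.0]]
force: [-3.2, 1.0, 4.4]
opening: 9.8
```

Contact (about +6 N). Release, rise.

```bash
python3 -m jog '0 0 0 0 0 0; 0 0 0 0 0 0; 0 0 0 0 0 0; 0 0 0 0 0 0; -0.5 0 0 0 0 0; -1.5 0 0 0 0 0; -3 0 0 0 0 0; -3 0 0 0 0 0; -2 0 0 0 0 0; 0 0 0 0 0 0' 3
python3 - <<'E'
from h import *
grab("wrist","w6")
plan(487.5,-104.4,206,7.2)
E
```

```text
t: 9.05
position: [495.2, -156.4, 306.0]
eef_rot: [[0.006, -0.992, -0.125], [-0.004, -0.125, 0.992], [-1.0, -0.006, -0.005]]
force: [1.4, -0.5, 0.3]
opening: 30.3
t 9.1 pos [ 494.6 -156.   303.9] dist 110.9 open 30.3 F [-0.6 -1.1 -0. ]
 shift cm in start frame [9.77 0.08 5.23]  in target frame [9.79 0.05 5.21]  turn [-0.0005 -0.0024  0.003 ]
```

View pics/w6.png

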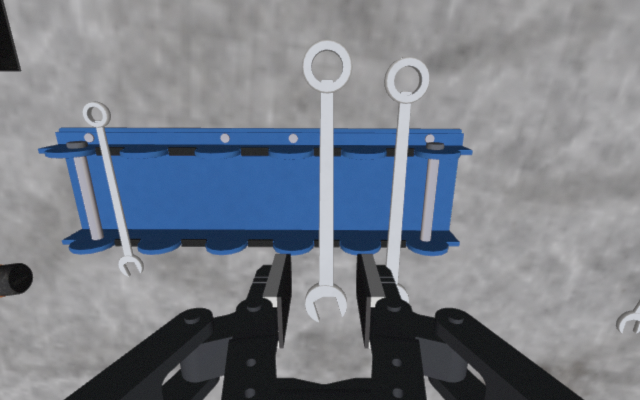

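Run:
```python
from h import *
crop("w6",260,30,480,310,2.7,"w6a")
```

```text
(no output)
```

View pics/w6a.png

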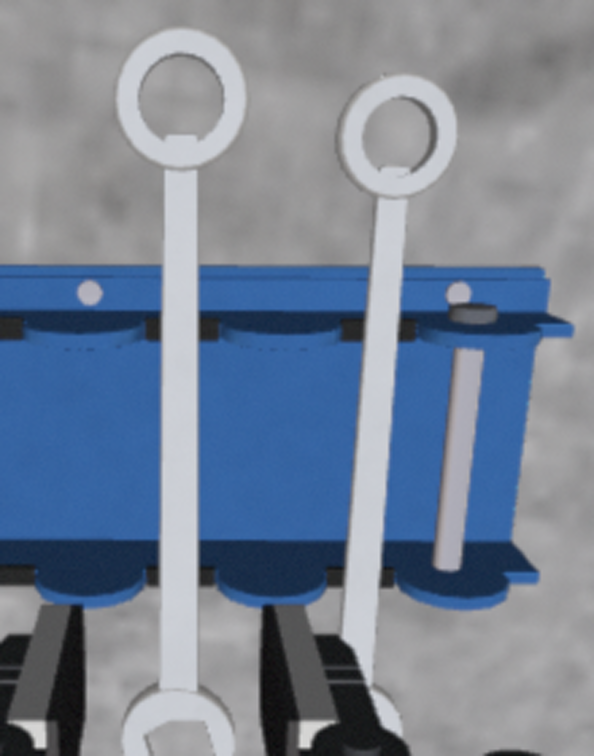

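Run:
```python
from h import *
C=load("w6")
c,a=spn(C,260,30,2.7,(392.5,205),(360.5,620),(402,75),199,34.7,37); print(c,a)
print(spn(C,260,30,2.7,(181,180),(179.5,660),(181,29),213,35.2,38))
plan(c[0],c[1],230,a)
```

```text
[ 489.88592883 -104.43196726] 7.020327920141844
(array([ 493.74539328, -156.38515812]), np.float64(7.269367374740283))
t 9.1 pos [ 494.6 -156.   303.9] dist 90.2 open 30.3 F [-0.6 -1.1 -0. ]
 shift cm in start frame [ 7.38 -0.16  5.2 ]  in target frame [ 7.39 -0.17  5.18]  turn [ 0.0027 -0.0024  0.003 ]
```

```bash
python3 -m jog '0 -0.05 1.5 0.003 -0.002 0.003; 0 -0.05 2.2 0 0 0; 0 -0.05 1.5 0 0 0; 1.5 0 0 0 0 0; 2.5 0 0 0 0 0; 2.5 0 0 0 0 0; 2 0 0 0 0 0; 0.8 0 0 0 0 0; 0 0 0 0 0 0' 3
python3 -c "
from h import *
plan(489.9,-104.4,195,7)"
```

```text
t: 10.0
position: [488.0, -102.9, 207.6]
eef_rot: [[-0.007, -0.992, -0.122], [0.003, -0.122, 0.992], [-1.0, 0.006, 0.004]]
force: [-0.5, 0.8, 0.2]
opening: 29.8
t 10.0 pos [ 488.  -102.9  207.6] dist 12.9 open 29.8 F [-0.5  0.8  0.2]
 shift cm in start frame [ 1.26 -0.18 -0.18]  in target frame [ 1.26 -0.18 -0.17]  turn [ 0.0005  0.0042 -0.0064]
```

```bash
python3 -m jog '0.6 -0.1 -0.08 0 0.001 -0.002; 0.5 0 0 0 0 0; 0.1 0 0 0 0 0; 0 0 0 0 0 0;0 0 0 0 0 0' 3
python3 -c "
from h import *
plan(489.9,-104.4,195,7)"
```

```text
t: 10.5
position: [490.1, -104.6, 197.6]
eef_rot: [[-0.0, -0.993, -0.122], [0.001, -0.122, 0.993], [-1.0, 0.0, 0.001]]
force: [-0.7, 0.2, 0.5]
opening: 30.1
t 10.5 pos [ 490.1 -104.6  197.6] dist 2.6 open 30.1 F [-0.7  0.2  0.5]
 shift cm in start frame [0.26 0.01 0.02]  in target frame [0.26 0.01 0.02]  turn [-0.      0.0006 -0.0004]
```

```bash
python3 -m jog '0 0 0 0 0 0; 0 0 0 0 0 0; 0 0 0 0 0 0; 0 0 0 0 0 0; 0 0 0 0 0 0; 0 0 0 0 0 0; -0.3 0 0 0 0 0; -0.7 0 0 0 0 0; -1.5 0 0 0 0 0; -2 0 0 0 0 0; -2 0 0 0 0 0; 0 0 0 0 0 0' 0 60
python3 - <<'E'
from h import *
grab("wrist","w7")
plan(500.3,-206.9,262,7.2)
E
```

```text
t: 11.7
position: [491.1, -105.0, 265.2]
eef_rot: [[0.004, -0.993, -0.122], [-0.002, -0.122, 0.993], [-1.0, -0.004, -0.002]]
force: [0.7, -0.9, -0.9]
opening: 8.4
t 11.75 pos [ 490.5 -104.8  263.5] dist 102.6 open 8.1 F [-0.3 -0.7 -1.7]
 shift cm in start frame [  0.15   0.27 -10.26]  in target frame [  0.15   0.31 -10.26]  turn [-0.0034 -0.0008  0.0018]
```

View pics/w7.png

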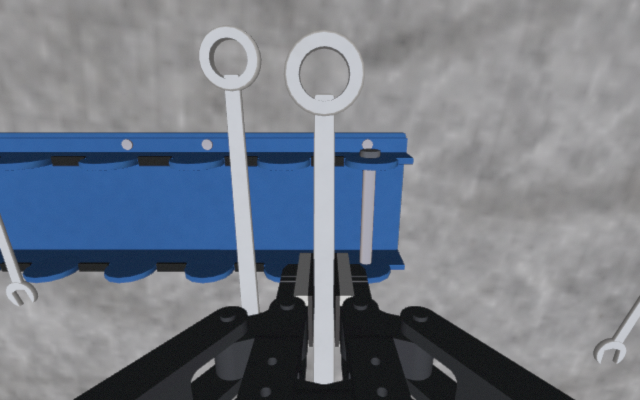

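```bash
python3 -m jog '0 0.1 -1 -0.003 0 0; 0 0.1 -2 0 0 0; 0 0.1 -2.2 0 0 0; 0 0 -2.2 0 0 0; 0 0 -1.8 0 0 0; 0 0 -1 0 0 0; 0 0 0 0 0 0; 0 0 0 0 0 0'
python3 - <<'E'
from h import *
plan(500.3,-206.9,198,7.2)
grab("wrist","w8")
crop("w8",200,130,450,300,3,"w8a")
E
```

```text
t: 12.55
position: [499.5, -205.7, 261.7]
eef_rot: [[-0.002, -0.992, -0.125], [0.002, -0.125, 0.992], [-1.0, 0.002, 0.002]]
force: [-0.6, 0.1, -1.7]
opening: 8.3
t 12.55 pos [ 499.5 -205.7  261.7] dist 63.7 open 8.3 F [-0.6  0.1 -1.7]
 shift cm in start frame [ 6.37 -0.07 -0.14]  in target frame [ 6.37 -0.06 -0.13]  turn [-0.0005  0.0021 -0.0018]
```

View pics/w8a.png

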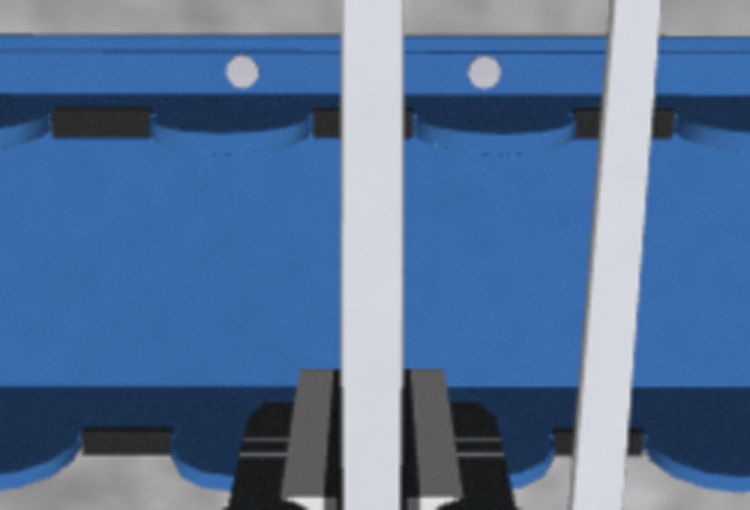

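```bash
python3 -m jog '1 -0.06 -0.14 0 0 0; 1.5 0 0 0 0 0; 1.5 0 0 0 0 0; 1 0 0 0 0 0; 0.5 0 0 0 0 0; 0.3 0 0 0 0 0; 0.2 0 0 0 0 0; 0 0 0 0 0 0; 0 0 0 0 0 0'
python3 -c "
from h import *
plan(500.3,-206.9,197.6,7.2)"
```

```text
t: 13.5
position: [500.6, -207.5, 202.7]
eef_rot: [[-0.0, -0.992, -0.125], [0.0, -0.125, 0.992], [-1.0, 0.0, 0.0]]
force: [0.6, 0.5, -1.2]
opening: 8.4
t 13.5 pos [ 500.6 -207.5  202.7] dist 5.1 open 8.4 F [ 0.6  0.5 -1.2]
 shift cm in start frame [0.51 0.02 0.07]  in target frame [0.51 0.02 0.07]  turn [-0.0005  0.0003 -0.0003]
```

```bash
python3 -m jog '0.2 0 0.05 0 0 0; 0.2 0 0 0 0 0; 0.1 0 0 0 0 0; 0.05 0 0 0 0 0; 0 0 0 0 0 0'
python3 -m jog '0 0 0 0 0 0; 0 0 0 0 0 0; 0 0 0 0 0 0; 0 0 0 0 0 0; -0.5 0 0 0 0 0; -1.5 0 0 0 0 0; -3 0 0 0 0 0; -3 0 0 0 0 0; -2 0 0 0 0 0; 0 0 0 0 0 0; 0 0 0 0 0 0' 3
python3 - <<'E'
from h import *
plan(517.5,270.4,300,-16.7)
grab("wrist","w9")
E
```

```text
t: 14.0
position: [500.5, -206.9, 197.7]
eef_rot: [[-0.001, -0.992, -0.125], [0.001, -0.125, 0.992], [-1.0, 0.001, 0.001]]
force: [-4.8, 1.8, 7.6]
opening: 8.2
t: 15.1
position: [500.5, -207.0, 297.5]
eef_rot: [[0.0, -0.992, -0.125], [-0.0, -0.125, 0.992], [-1.0, -0.0, -0.0]]
force: [0.1, -0.1, -0.2]
opening: 30.0
t 15.1 pos [ 500.5 -207.   297.5] dist 477.7 open 30.0 F [ 0.1 -0.1 -0.2]
 shift cm in start frame [-0.25 -7.65 47.15]  in target frame [-0.25 12.09 46.22]  turn [ 4.166e-01 -1.000e-04  1.000e-04]
```

View pics/w9.png

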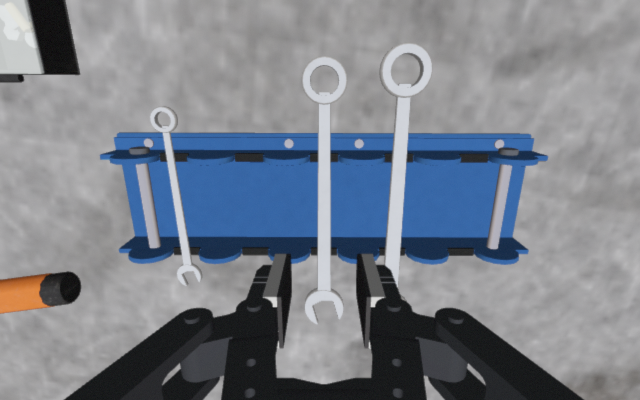

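```bash
python3 -m jog '0 -0.2 1 0 0 0; 0 -0.4 2.5 0 0 0; 0 -0.65 4 0 0 0; 0 -0.75 4.6 0 0 0; 0 -0.75 4.6 0 0 0; 0 -0.75 4.6 0 0 0; 0 -0.75 4.6 0 0 0; 0 -0.75 4.6 0 0 0; 0 -0.75 4.6 0 0 0; 0 -0.7 4.3 0 0 0; 0 -0.6 3.5 0 0 0; 0 -0.5 2.5 0 0 0' 4
python3 -m jog '0 -0.1 1.3 0.02 0 0; 0 0 0.45 0.09 0 0; 0 0 0 0.12 0 0; 0 0 0 0.12 0 0; 0 0 0 0.0666 0 0; 0 0 0 0 0 0; 0 0 0 0 0 0'
python3 - <<'E'
from h import *
plan(517.5,270.4,300,-16.7)
grab("wrist","w10")
crop("w10",180,0,430,350,2,"w10a")
E
```

```text
t: 16.35
position: [517.3, 255.8, 295.6]
eef_rot: [[-0.004, -0.992, -0.127], [0.001, -0.127, 0.992], [-1.0, 0.004, 0.001]]
force: [0.8, -0.9, -0.0]
opening: 40.0
t: 17.05
position: [517.0, 270.7, 296.1]
eef_rot: [[-0.003, -0.958, 0.285], [0.0, 0.285, 0.958], [-1.0, 0.003, -0.0]]
force: [0.5, 0.2, 0.5]
opening: 40.0
t 17.05 pos [517.  270.7 296.1] dist 3.9 open 40.0 F [0.5 0.2 0.5]
 shift cm in start frame [-0.39 -0.06 -0.01]  in target frame [-0.39 -0.06 -0.01]  turn [ 0.002  -0.0004 -0.0029]
```

View pics/w10a.png

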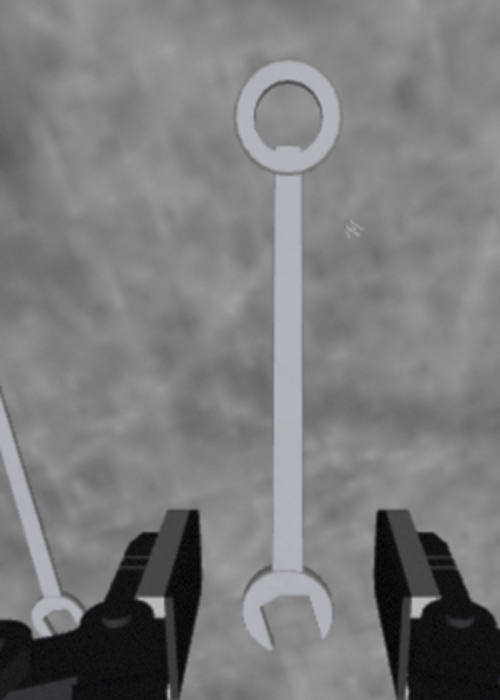

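Run:
```python
from h import *
C=load("w10")
c,a=spn(C,180,0,2,(288,185),(287.5,560),(288,61),238,7.2,10); print(c,a)
plan(c[0],c[1],174,a)
```

```text
[517.19717081 269.72551101] -16.546230020381206
t 17.1 pos [517.1 270.6 296.4] dist 122.4 open 39.8 F [-0.6  0.   0.3]
 shift cm in start frame [12.24 -0.07 -0.08]  in target frame [12.24 -0.03 -0.08]  turn [-0.0009 -0.0002 -0.0025]
```

```bash
python3 -m jog '1 -0.04 -0.08 0 0 -0.002; 2.5 0 0 0 0 0; 3 0 0 0 0 0; 2.5 0 0 0 0 0; 1.5 0 0 0 0 0; 0.8 0 0 0 0 0; 0.4 0 0 0 0 0; 0.1 0 0 0 0 0; 0 0 0 0 0 0; 0 0 0 0 0 0' 3
python3 - <<'E'
from h import *
plan(517.2,269.7,174,-16.6)
E
```

```text
t: 18.1
position: [518.3, 269.8, 180.1]
eef_rot: [[0.003, -0.958, 0.287], [0.001, 0.287, 0.958], [-1.0, -0.002, 0.002]]
force: [0.2, 0.7, -0.3]
opening: 30.0
t 18.1 pos [518.3 269.8 180.1] dist 6.2 open 30.0 F [ 0.2  0.7 -0.3]
 shift cm in start frame [ 0.61  0.11 -0.04]  in target frame [ 0.61  0.1  -0.04]  turn [-0.0016  0.0015  0.0023]
```

```bash
python3 -m jog '0.3 0.08 0 0 0.001 0.002; 0.2 0 0 0 0 0; 0.1 0 0 0 0 0; 0 0 0 0 0 0; 0 0 0 0 0 0' 3
python3 - <<'E'
from h import *
plan(517.2,269.7,174,-16.6)
E
```

```text
t: 18.6
position: [517.0, 269.8, 173.0]
eef_rot: [[-0.001, -0.958, 0.287], [-0.0, 0.287, 0.958], [-1.0, 0.001, -0.0]]
force: [-0.3, -0.8, 0.2]
opening: 29.9
t 18.6 pos [517.  269.8 173. ] dist 1.0 open 29.9 F [-0.3 -0.8  0.2]
 shift cm in start frame [-0.1  -0.02 -0.01]  in target frame [-0.1  -0.02 -0.01]  turn [-0.0018 -0.0004 -0.0013]
```

Raise 1 mm, close and lift.

```bash
python3 -m jog '-0.1 0 0 0 0 0; 0 0 0 0 0 0; 0 0 0 0 0 0; 0 0 0 0 0 0; 0 0 0 0 0 0; 0 0 0 0 0 0; 0 0 0 0 0 0; 0 0 0 0 0 0' 0 80
python3 -m jog '-0.5 0 0 0 0 0; -0.8 0 0 0 0 0; -1 0 0 0 0 0; -1 0 0 0 0 0; 0 0 0 0 0 0'
python3 - <<'E'
from h import *
grab("wrist","w11")
plan(487.5,-104.4,290,7.2)
E
```

```text
t: 19.4
position: [517.1, 269.9, 174.5]
eef_rot: [[-0.001, -0.958, 0.287], [-0.0, 0.287, 0.958], [-1.0, 0.001, -0.0]]
force: [-1.2, -1.0, 5.5]
opening: 10.6
t: 19.9
position: [518.0, 270.1, 209.4]
eef_rot: [[0.003, -0.958, 0.287], [0.001, 0.287, 0.958], [-1.0, -0.002, 0.002]]
force: [-0.3, -0.3, -0.9]
opening: 10.8
t 19.95 pos [517.6 270.  208.4] dist 384.4 open 10.3 F [ 0.2 -0.2 -2. ]
 shift cm in start frame [ -8.19  -7.88 -36.72]  in target frame [ -8.16   7.68 -36.77]  turn [-0.417   0.0007  0.0011]
```

View pics/w11.png

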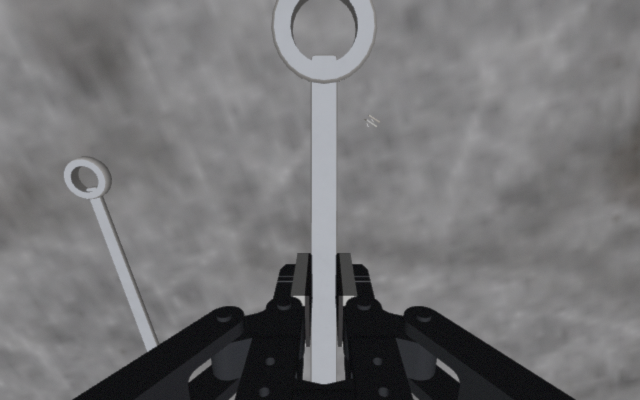

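```bash
python3 -m jog '-2.5 -0.2 -1 0 0 0; -3 -0.5 -2.5 0 0 0; -2.7 -0.7 -3.4 0 0 0; 0 -0.78 -3.6 0 0 0; 0 -0.78 -3.6 0 0 0; 0 -0.78 -3.6 0 0 0; 0 -0.78 -3.6 0 0 0; 0 -0.78 -3.6 0 0 0; 0 -0.78 -3.6 0 0 0; 0 -0.7 -3.2 0 0 0; 0 -0.5 -2.4 0 0 0; 0 -0.35 -1.5 0 0 0'
python3 -m jog '0 -0.2 -0.8 -0.02 0 0; 0 -0.05 -0.3 -0.08 0 0; 0 0 0 -0.11 0 0; 0 0 0 -0.11 0 0; 0 0 0 -0.07 0 0; 0 0 0 -0.027 0 0; 0 0 0 0 0 0; 0 0 0 0 0 0'
python3 - <<'E'
from h import *
plan(487.5,-104.4,204,7.2)
grab("wrist","w12")
crop("w12",180,0,440,300,2.6,"w12a")
E
```

```text
t: 21.15
position: [487.6, -94.8, 288.9]
eef_rot: [[-0.002, -0.957, 0.289], [-0.0, 0.289, 0.957], [-1.0, 0.002, -0.001]]
force: [0.3, -0.2, -1.8]
opening: 9.8
t: 21.95
position: [487.2, -104.3, 289.0]
eef_rot: [[-0.002, -0.992, -0.124], [0.0, -0.124, 0.992], [-1.0, 0.002, 0.0]]
force: [-0.2, -0.5, -2.6]
opening: 9.8
t 21.95 pos [ 487.2 -104.3  289. ] dist 85.0 open 9.8 F [-0.2 -0.5 -2.6]
 shift cm in start frame [ 8.5  -0.04 -0.02]  in target frame [ 8.5  -0.03 -0.02]  turn [-0.0012  0.0003 -0.0016]
```

View pics/w12a.png

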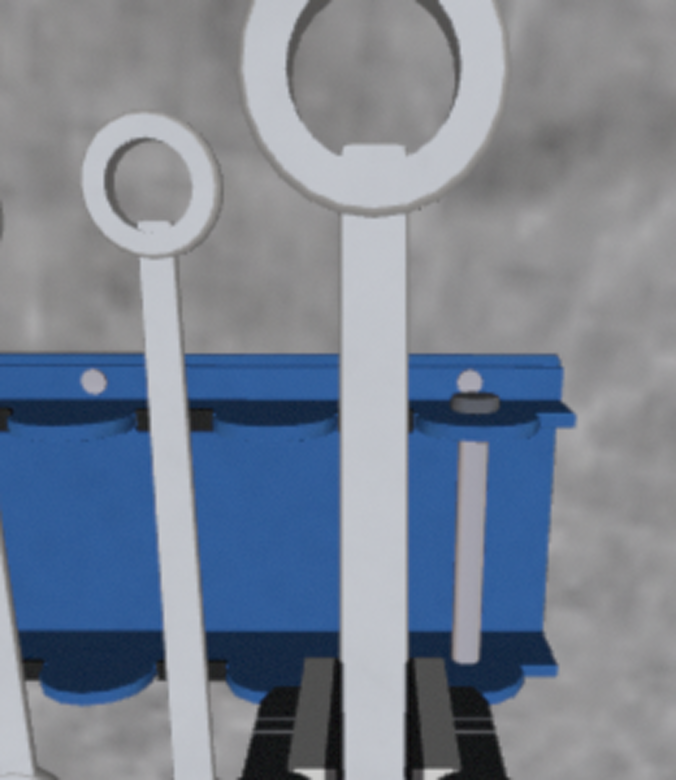

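```bash
python3 -m jog '1 -0.03 -0.02 0 0 0; 2 0 0 0 0 0; 2 0 0 0 0 0; 1.5 0 0 0 0 0; 0.8 0 0 0 0 0; 0.4 0 0 0 0 0; 0.2 0 0 0 0 0; 0 0 0 0 0 0; 0 0 0 0 0 0'
python3 - <<'E'
from h import *
plan(487.5,-104.4,204,7.2)
E
```

```text
t: 22.9
position: [487.9, -104.7, 210.8]
eef_rot: [[-0.0, -0.992, -0.125], [-0.001, -0.125, 0.992], [-1.0, 0.0, -0.001]]
force: [0.1, -0.5, -2.0]
opening: 10.6
t 22.9 pos [ 487.9 -104.7  210.8] dist 6.8 open 10.6 F [ 0.1 -0.5 -2. ]
 shift cm in start frame [0.68 0.03 0.03]  in target frame [0.68 0.03 0.03]  turn [-0.0001 -0.0007 -0.0003]
```

```bash
python3 -m jog '0.3 0.03 0.02 0 0 0; 0.3 0 0 0 0 0; 0.1 0 0 0 0 0; 0.1 0 0 0 0 0; 0 0 0 0 0 0'
```

```text
t: 23.4
position: [487.3, -104.4, 203.2]
eef_rot: [[-0.002, -0.992, -0.126], [0.0, -0.126, 0.992], [-1.0, 0.002, 0.0]]
force: [-4.5, 1.5, 10.4]
opening: 10.4
```

Contact; release and rise.

```bash
python3 -m jog '0 0 0 0 0 0; 0 0 0 0 0 0; 0 0 0 0 0 0; 0 0 0 0 0 0; -0.5 0 0 0 0 0; -1.5 0 0 0 0 0; -3 0 0 0 0 0; -3 0 0 0 0 0; -2 0 0 0 0 0; 0 0 0 0 0 0; 0 0 0 0 0 0' 3
python3 - <<'E'
from h import *
plan(516.5,153.2,300,-7.3)
grab("wrist","w13")
E
```

```text
t: 24.5
position: [487.3, -104.3, 302.2]
eef_rot: [[-0.001, -0.992, -0.125], [-0.0, -0.125, 0.992], [-1.0, 0.001, -0.0]]
force: [-0.4, 0.4, 0.4]
opening: 29.9
t 24.5 pos [ 487.3 -104.3  302.2] dist 259.2 open 29.9 F [-0.4  0.4  0.4]
 shift cm in start frame [ 0.2  -6.13 25.18]  in target frame [ 0.22  0.37 25.91]  turn [ 0.253  -0.0003 -0.001 ]
```

View pics/w13.png

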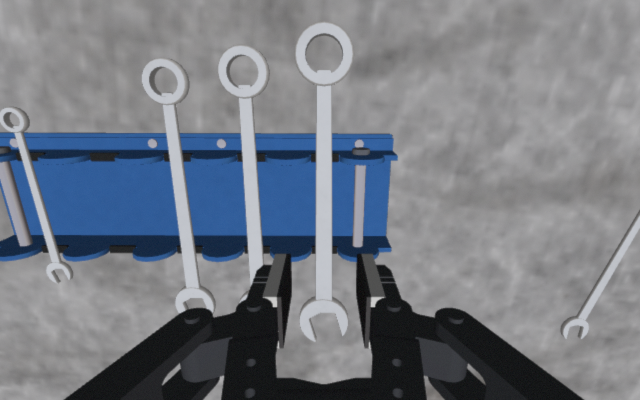

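22 lies in the end slot. Now the 13.

```bash
python3 -m jog '0 -0.3 1 0 0 0; 0 -0.6 2.5 0 0 0; 0 -0.9 3.5 0 0 0; 0 -0.9 3.7 0 0 0; 0 -0.9 3.7 0 0 0; 0 -0.9 3.7 0 0 0; 0 -0.7 3 0.03 0 0; 0 -0.55 2.4 0.07 0 0; 0 -0.2 1.4 0.08 0 0; 0 0 0.4 0.053 0 0; 0 0 0 0.02 0 0; 0 0 0 0 0 0' 3
python3 -m jog '0 0 0 0 0 0; 0 0 0 0 0 0'
python3 - <<'E'
from h import *
plan(516.5,153.2,300,-7.3)
grab("wrist","w14")
crop("w14",200,50,450,300,3,"w14a")
E
```

```text
t: 25.75
position: [517.0, 154.2, 301.1]
eef_rot: [[-0.003, -0.992, 0.126], [-0.0, 0.126, 0.992], [-1.0, 0.003, -0.001]]
force: [-0.5, -0.3, -0.3]
opening: 30.1
t: 25.95
position: [517.4, 153.6, 301.9]
eef_rot: [[-0.002, -0.992, 0.127], [-0.0, 0.127, 0.992], [-1.0, 0.002, -0.0]]
force: [0.3, 0.1, -0.3]
opening: 30.3
t 25.95 pos [517.4 153.6 301.9] dist 2.1 open 30.3 F [ 0.3  0.1 -0.3]
 shift cm in start frame [ 0.19  0.09 -0.05]  in target frame [ 0.19  0.09 -0.05]  turn [-0.0001 -0.0004 -0.0018]
```

View pics/w14a.png

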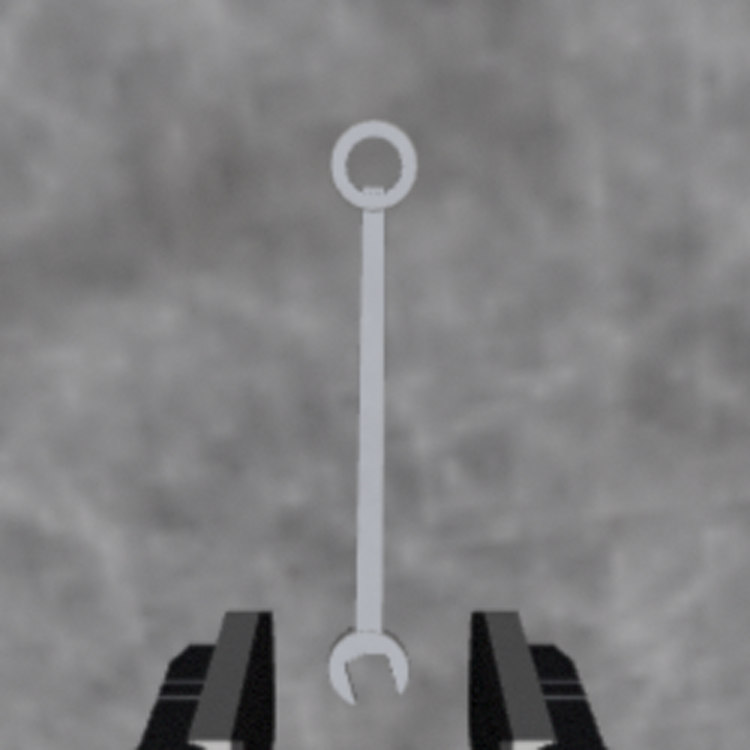

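Run:
```python
from h import *
C=load("w14")
c,a=spn(C,200,50,3,(373,220),(369.5,615),(374.5,120),164,4.2,6); print(c,a)
plan(c[0],c[1],173,a)
```

```text
[518.70179107 152.46329982] -7.693149430147214
t 26.0 pos [517.5 153.6 302. ] dist 129.0 open 30.1 F [0.2 0.9 0. ]
 shift cm in start frame [12.9  -0.15 -0.1 ]  in target frame [12.9  -0.14 -0.1 ]  turn [ 0.0066 -0.0003 -0.0015]
```

```bash
python3 -m jog '1 -0.14 -0.1 0.006 0 -0.001; 2.5 0 0 0 0 0; 3 0 0 0 0 0; 2.5 0 0 0 0 0; 1.5 0 0 0 0 0; 1 0 0 0 0 0; 0.5 0 0 0 0 0; 0.2 0 0 0 0 0; 0 0 0 0 0 0; 0 0 0 0 0 0; 0 0 0 0 0 0' 2.5
python3 - <<'E'
from h import *
plan(518.7,152.5,173.8,-7.7)
E
```

```text
t: 27.1
position: [519.1, 152.8, 180.9]
eef_rot: [[0.001, -0.991, 0.133], [-0.0, 0.133, 0.991], [-1.0, -0.001, 0.0]]
force: [0.4, -0.2, 0.1]
opening: 25.1
t 27.1 pos [519.1 152.8 180.9] dist 7.1 open 25.1 F [ 0.4 -0.2  0.1]
 shift cm in start frame [ 0.71  0.04 -0.04]  in target frame [ 0.71  0.04 -0.04]  turn [0.001  0.     0.0011]
```

```bash
python3 -m jog '0.3 0.03 -0.03 0 0 0; 0.25 0 0 0 0 0; 0.1 0 0 0 0 0; 0 0 0 0 0 0; 0 0 0 0 0 0'
```

```text
t: 27.6
position: [518.4, 152.5, 173.5]
eef_rot: [[-0.0, -0.991, 0.133], [-0.0, 0.133, 0.991], [-1.0, 0.0, -0.0]]
force: [-0.0, 0.3, 0.2]
opening: 25.1
```

```bash
python3 -m jog '0 0 0 0 0 0; 0 0 0 0 0 0; 0 0 0 0 0 0; 0 0 0 0 0 0; 0 0 0 0 0 0; 0 0 0 0 0 0; 0 0 0 0 0 0' 0 50
python3 -m jog '-0.5 0 0 0 0 0; -0.8 0 0 0 0 0; -1 0 0 0 0 0; -1 0 0 0 0 0; 0 0 0 0 0 0; 0 0 0 0 0 0'
python3 - <<'E'
from h import *
grab("wrist","w15")
plan(506.9,-258.4,290,7.2)
E
```

```text
t: 28.3
position: [518.6, 152.6, 173.9]
eef_rot: [[0.0, -0.991, 0.133], [-0.0, 0.133, 0.991], [-1.0, -0.0, -0.0]]
force: [-0.6, 0.6, 5.5]
opening: 5.7
t: 28.9
position: [518.5, 152.5, 207.1]
eef_rot: [[0.001, -0.991, 0.133], [-0.0, 0.133, 0.991], [-1.0, -0.001, -0.0]]
force: [-0.5, 0.4, -0.1]
opening: 5.4
t 28.95 pos [518.3 152.5 206.6] dist 419.5 open 5.6 F [-0.2  0.8 -0.3]
 shift cm in start frame [ -8.33  -4.33 -40.88]  in target frame [ -8.34   6.28 -40.62]  turn [-2.591e-01 -2.000e-04 -5.000e-04]
```

View pics/w15.png

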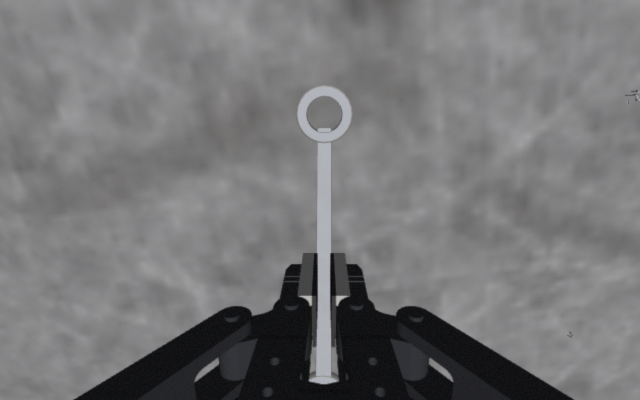

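Run:
```python
from h import *
C=load("w15")
a=np.radians(-7.7);u=np.array([np.cos(a),np.sin(a)])
for z in (6,6+33): print(z,w2px(C,[*(np.array([518.7,152.5])-82*u),z]), w2px(C,[*(np.array([518.7,152.5])-58*u),z]))
```

```text
6 [325.81576366  86.02993746] [325.57161686 138.03539732]
39 [326.407875    85.45197949] [326.0751711  149.40696679]
```

Run:
```python
from h import *
grab("scene","s1")
crop("s1",180,80,440,330,3,"s1a")
```

```text
(no output)
```

View pics/s1a.png

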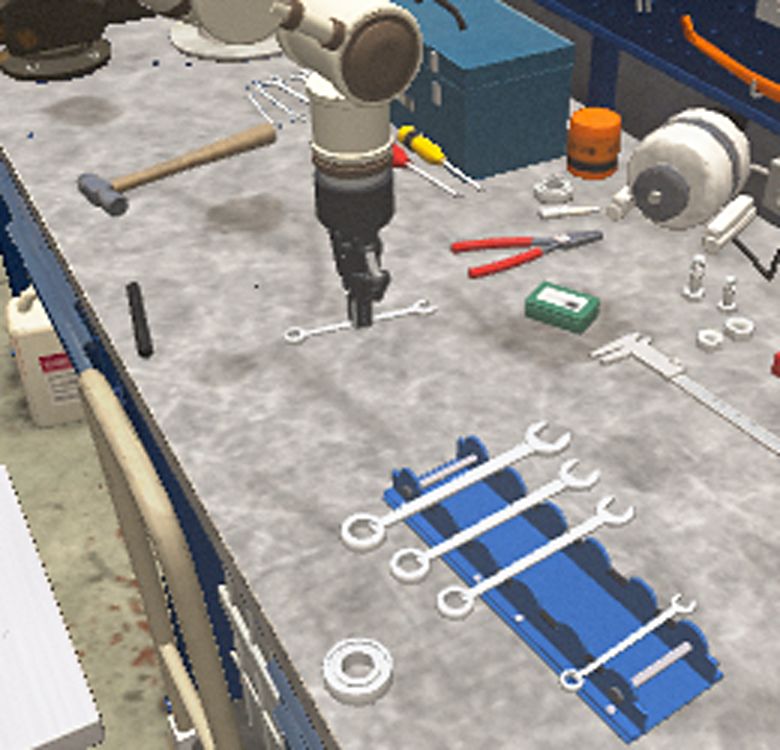

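```bash
python3 -m jog '-2 0 -1 0 0 0; -3 -0.3 -2.5 0 0 0; -3.3 -0.4 -3.6 0 0 0; 0 -0.42 -4 0 0 0; 0 -0.42 -4 0 0 0; 0 -0.42 -4 0 0 0; 0 -0.42 -4 0 0 0; 0 -0.42 -4 0 0 0; 0 -0.42 -4 0 0 0; 0 -0.42 -4 0 0 0; 0 -0.4 -3 0 0 0; 0 -0.25 -2 0 0 0'
python3 -m jog '0 0 -0.8 -0.04 0 0; 0 0 0 -0.08 0 0; 0 0 0 -0.08 0 0; 0 0 0 -0.059 0 0; 0 0 0 0 0 0; 0 0 0 0 0 0'
python3 - <<'E'
from h import *
plan(506.9,-258.4,204,7.2)
grab("wrist","w16")
crop("w16",180,0,480,300,2.6,"w16a")
E
```

```text
t: 30.2
position: [507.2, -252.7, 289.2]
eef_rot: [[-0.001, -0.991, 0.135], [0.0, 0.135, 0.991], [-1.0, 0.001, -0.0]]
force: [0.2, 0.7, -0.9]
opening: 5.4
t: 30.8
position: [506.6, -258.1, 289.3]
eef_rot: [[-0.001, -0.992, -0.124], [0.0, -0.124, 0.992], [-1.0, 0.001, 0.0]]
force: [0.3, -0.6, 0.0]
opening: 5.5
t 30.8 pos [ 506.6 -258.1  289.3] dist 85.3 open 5.5 F [ 0.3 -0.6  0. ]
 shift cm in start frame [ 8.53 -0.04 -0.03]  in target frame [ 8.53 -0.03 -0.03]  turn [-0.001   0.0005 -0.0009]
```

View pics/w16a.png

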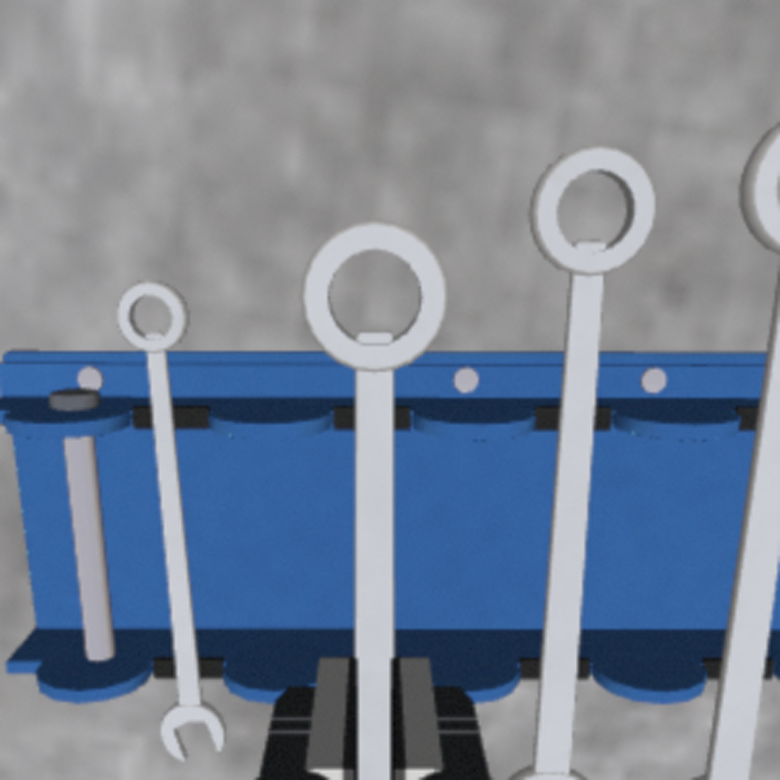

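```bash
python3 -m jog '1 -0.03 -0.03 0 0 0; 2 0 0 0 0 0; 2 0 0 0 0 0; 1.5 0 0 0 0 0; 0.8 0 0 0 0 0; 0.4 0 0 0 0 0; 0.2 0 0 0 0 0; 0 0 0 0 0 0; 0 0 0 0 0 0'
python3 -c "
from h import *
plan(506.9,-258.4,203,7.2)"
```

```text
t: 31.75
position: [507.2, -259.1, 211.5]
eef_rot: [[0.001, -0.992, -0.125], [-0.001, -0.125, 0.992], [-1.0, -0.001, -0.001]]
force: [-1.2, -0.4, 0.1]
opening: 5.5
t 31.75 pos [ 507.2 -259.1  211.5] dist 8.5 open 5.5 F [-1.2 -0.4  0.1]
 shift cm in start frame [0.85 0.02 0.07]  in target frame [0.85 0.02 0.07]  turn [-0.     -0.0013  0.0006]
```

```bash
python3 -m jog '0.3 0.02 0.06 0 0 0; 0.3 0 0 0 0 0; 0.15 0 0 0 0 0; 0.1 0 0 0 0 0; 0 0 0 0 0 0;0 0 0 0 0 0'
```

```text
t: 32.35
position: [506.6, -258.2, 203.1]
eef_rot: [[-0.001, -0.992, -0.126], [0.0, -0.126, 0.992], [-1.0, 0.001, 0.0]]
force: [-4.2, 2.3, 7.0]
opening: 5.4
```

```bash
python3 -m jog '0 0 0 0 0 0; 0 0 0 0 0 0; 0 0 0 0 0 0; 0 0 0 0 0 0; -0.5 0 0 0 0 0; -1.5 0 0 0 0 0; -3 0 0 0 0 0; -4 0 0 0 0 0; -4 0 0 0 0 0; -4 0 0 0 0 0; -2 0 0 0 0 0; 0 0 0 0 0 0' 2.5
python3 - <<'E'
from h import *
s=robot.read_state();print(s["t"],s["position"],s["force"])
grab("wrist","w17")
grab("scene","s2")
crop("s2",280,200,440,340,5,"s2a")
E
```

```text
t: 33.55
position: [507.4, -258.7, 398.0]
eef_rot: [[0.007, -0.992, -0.125], [-0.006, -0.125, 0.992], [-1.0, -0.006, -0.007]]
force: [-0.3, 0.0, 0.2]
opening: 25.3
33.55 [ 507.39190505 -258.70572419  397.9954118 ] [-0.28372238  0.02073598  0.20358296]
```

View pics/w17.png

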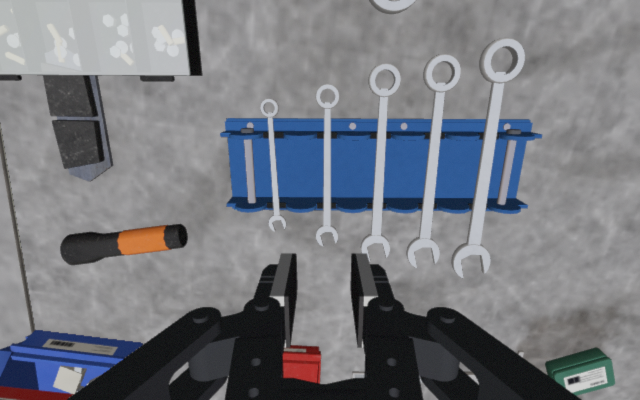

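View pics/s2a.png

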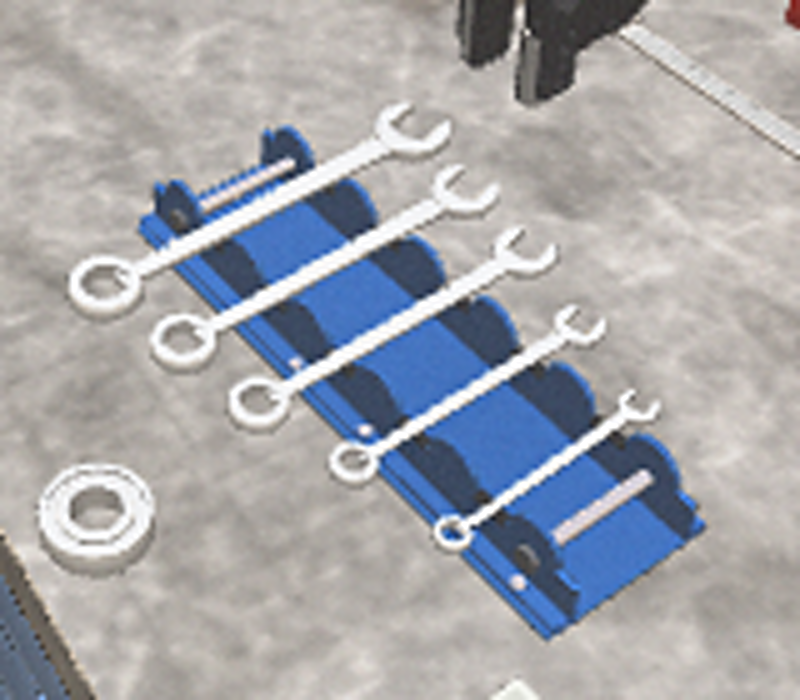

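Run:
```python
from workcell import hand_in
print(hand_in())
```

```text
the job is handed in; nothing more can be done
None
```

All five spanners are on the rack in order of size, and I handed the job in at about 33.7 s of the 112 s allowed. I left the 10 where it was. From it the order runs 13, 17, 19, 22, ending at the slot where the 17 had been put by mistake.

- **Final pictures:** the wrist and scene cameras show one spanner to a slot, each flat across both combs. The gripper was open and about 190 mm clear of the rack.
- **Position:** the 19 measured within about 1 mm of its slot centre after I let go. I placed the 13, 17 and 22 within about 1 mm of their slot centres by the arm's own readings. I checked their final lie by eye only.
- **Forces:** readings taken after each move showed contact forces of about 12 N at most, well under the limits. I did not log the force within moves.
- **One reading that disagreed:** the gripper opening read 2 to 3 mm less than each shaft's width while gripping. The pictures showed the spanners firmly held, and none slipped.

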